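# Hang the slim beaker between comb and nail brush

### The job

Pick up the slim round white beaker with the hook strap and hang it by its hook on the top bar of the steel rack, in the gap between the comb and the nail brush. Leave the comb and the brush hanging where they are. The wide square caddy with the same kind of hook and the plain tumbler are not wanted.

Things in the scene. Friction and masses are not known exactly. Their poses are not given: they have to be found in the camera images.
- beaker: White round beaker, 46 dia, 85 tall, standing; origin: centre of underside, z up. Strap on its back, 24 wide (y), x 22 to 30, z 0 to 165. Hook from the strap to +x: roof z 110 (underside) to 115, lip x 58 to 62 down to z 88; mouth 28 wide. Grip the tab above the roof, closing along x. 100 to 170 g. Stands left or right, +x within 35 deg of world x; the unwanted 80 wide caddy is on the other side.
- rack: Fixed steel rack: two level bars along its y, 360 long, end posts. Both 12 thick (x). Top bar: top face z 150, 10 high. Lower bar: top face z 65, 8 high; hung things lean on it. Origin: on the sill under the bars' middle; x points away from the robot. Things hang on the -x side, hook lips behind the bar. Beaker hung flush has its origin at x -36, z 40 here, its x along the rack's x.
- comb: Orange double-sided comb, loose, 40 g, hung by its hook on the top bar on one side of the gap; 40 wide (y, along the bar), 5 thick, body 25 to 125 below origin. Origin: centre line of the bar's top face, mid width; hook rises 4 above it. Gap between comb and brush: 72 to 96 wide.
- brush: Wooden nail brush, pale bristles facing the robot, loose, 70 g, hung by a steel hook on the top bar on the other side of the gap; 40 wide (y), reaches 31 before the bar's centre line (-x), body 25 to 120 below origin. Origin as for the comb; hook rises 4 above it.

How it is judged:
By the outcome, as a careful person would: the job done as asked, in the order asked, and still so for the second after the job is handed in, with the robot touching nothing.
It also fails if it takes over 38 s, if anything falls off the work surface, if the arm or the gripper's body presses on something with over 40 N, if the wrist force passes 120 N, or if a joint passes its speed limit or range.

### The arm

A 6-joint arm with a two-finger parallel gripper is mounted at the origin on the work surface. World frame = base frame: x ahead of the robot, y to its left, z up, the work surface at z = 0. Lengths are in m, angles in degrees, forces in N, time in s.
With the tool pointing down it reaches from about 0.35 to 0.875 m from the base axis. Payload 4.2 kg.
Tool frame: the origin (TCP) lies midway between the tips of the shut fingers; the grasp point (between the pads) lies 19 mm behind it; z points along the fingers, y is the line along which they close (so a half turn about z gives the same grasp; the last joint's range is limited). The gripper opens to 87 mm and grips with 3 to 60 N. Pads are 19 mm wide; open, the fingers measure 117 mm over their backs; the gripper's body (75 mm by 190 mm) begins 51 mm behind the grasp point.
Start: joints at [89.358, 22.042, 0.453, 0, -68.411, -14.817], TCP at [0.167, 0.602, 0.223] pointing down, gripper open.
Joint ranges: [-179.83, 179.83], [-69.29, 118.12], [-61.27, 80.66], [-181.25, 117.63], [-171.15, -9.14], [-177.46, 177.46]. Speed limits (degrees/s): [159.86, 159.86, 180, 180, 180, 180].

### API

Orientations are given as a 3x3 rotation matrix whose columns are the frame's x, y, z axes.
In Python, from station import r gives the robot as it stands.
- The arm moves only by the tool hand_motion, called after "Call:" in YAML: its name, and indented under it one key for each argument. Schema: {"type":"object","properties":{"steps":{"type":"object","properties":{"finger_gap":{"type":"array","items":{"type":"number"},"minItems":1,"maxItems":8},"sx":{"type":"array","items":{"type":"number"},"minItems":1,"maxItems":8},"sy":{"type":"array","items":{"type":"number"},"minItems":1,"maxItems":8},"sz":{"type":"array","items":{"type":"number"},"minItems":1,"maxItems":8},"drx":{"type":"array","items":{"type":"number"},"minItems":1,"maxItems":8},"dry":{"type":"array","items":{"type":"number"},"minItems":1,"maxItems":8},"drz":{"type":"array","items":{"type":"number"},"minItems":1,"maxItems":8}},"additionalProperties":false,"required":["finger_gap","sx","sy","sz","drx","dry","drz"]},"only":{"type":"string"},"quiet":{"type":"boolean"},"lines":{"type":"string"}},"required":["steps"],"additionalProperties":false}. steps is an object with one list for each field, all of the same length, 1 to 8, a row being the entries at one place: finger_gap (the opening from 0.0 (shut) to 1.0 (fully open)), sx, sy, sz (the shift in parts of the range, where 1.0 means 1 m), drx, dry, drz (a rotation vector in fractions of the full range, 1 being pi/2 rad); each row is the pose to reach, as a shift and turn from the pose commanded when the call began, along the tool's axes at that moment; what a row does not reach only later rows make up. A row lasts 1/10 s, in which the tool goes at most 0.05 m and 8.59 degrees, less where a joint would pass 70% of its speed; a pose out of reach is approached as far as the arm can. The fingers move at their own pace and stop on an object; the grip force is fixed at half the most. Time passes only in rows, so rows that do not move let the fingers close. The tool returns the time, the measured TCP pose, the force, the opening and the grip force at its end. only (a regular expression) keeps the lines of the reply that match it, lines (a string "A,B") keeps lines A to B, and quiet returns only ok. A shift or turn number past 1, either way, is cut back to 1. Input that does not fit is refused with a message, and nothing moves.
- r.sense(): the state, without advancing time (a new reading comes with each control period).
- r.capture(name): name is "scene" or "top"; returns a dict with "pixels" (384x512x3 uint8, red, green, blue), "z_map" (384x512 float32, m along the optical axis (not along the pixel's ray), 0 where there is no reading), "K" (3x3 intrinsics, pixels), "world_from_camera" (4x4, takes a point from camera to world coordinates). Camera axes: x right, y up, looking along -z (the intrinsics and any distortion apply to the point x, -y, -z); pixel columns grow to the right and rows downward; lengths in m; the calibration is good to about 2 mm. A picture is of the moment at which its call begins.
- r.finish_job(): hands the job in; it is judged then, once.
The state is a dict: "time_s": time; "joints": joint angles; "joint_velocities": joint speeds; "effort": joint torques, N m; "tcp_pos": TCP position; "ee_rot": TCP orientation; "wrist_force": force on the tool from outside, world axes, zero at the start; "moment": the same for the moment, N m; "gripper_width": opening from 0.0 (shut) to 1.0 (fully open); "gripper_force": force on a finger pad.
Only numpy, scipy, OpenCV 4.12 (cv2) and the standard library are available. Lean on these libraries where they do the work, as an engineer would, in place of code of your own. Each camera call takes 0.05 s, during which the arm holds its last target. There are 200 camera calls.

## Working session

There is one attempt and no reset: what is moved stays moved. The work goes in short steps, Python scripts to look and compute and a tool call to move; the robot and the scene stay as the last step left them, time stands still between calls to the robot, and variables do not carry over. Pictures are saved under pics/ and viewed, at most 10 in all, crops included, and the job is handed in when it is done.

```bash
ls; mkdir -p pics; cat > h.py <<'E'
import numpy as np, cv2
from station import r
def cloud(c):
    z=c["z_map"];K=c["K"];v,u=np.mgrid[:z.shape[0],:z.shape[1]]
    x=(u-K[0,2])/K[0,0]*z;y=(v-K[1,2])/K[1,1]*z
    P=np.stack([x,-y,-z],-1);T=c["world_from_camera"]
    return P@T[:3,:3].T+T[:3,3]
def save(c,n): cv2.imwrite(f"pics/{n}.png",c["pixels"][:,:,::-1])
E
python3 - <<'E'
from h import *
s=r.sense();print(s)
ims=[]
for n in("scene","top"):
    c=r.capture(n);np.savez(f"{n}0.npz",**{k:c[k] for k in("pixels","z_map","K","world_from_camera")});print([k for k in c],c["K"],c["world_from_camera"])
    save(c,n+"0")
E
```

```text
pics
station.py
{'time_s': 0.0, 'joints': array([ 8.93600153e+01,  2.20900930e+01,  3.80827394e-01, -2.87219327e-02,
       -6.84104432e+01, -1.48170495e+01]), 'joint_velocities': array([-2.59882015e-05,  2.11754364e-02,  9.05500067e-02,  8.45808235e-02,
       -5.37880075e-02, -6.40942653e-02]), 'effort': array([ 2.43792210e-04, -3.90663815e+01,  1.87396485e+01,  4.21983629e+00,
        1.08736404e-02, -1.92959023e-04]), 'tcp_pos': array([0.16638972, 0.6018306 , 0.22147448]), 'ee_rot': array([[ 9.63781298e-01, -2.66693402e-01, -4.89430638e-04],
       [-2.66693838e-01, -9.63779048e-01, -2.08393266e-03],
       [ 8.40680984e-05,  2.13898346e-03, -9.99997709e-01]]), 'wrist_force': array([-0.360119  , -0.33884717, -0.40794881]), 'moment': array([0.02996249, 0.00916082, 0.00938984]), 'gripper_force': 0.0, 'gripper_width': 0.9983477680833399}
['pixels', 'z_map', 'K', 'world_from_camera'] [[398.56079376   0.         258.34981467]
 [  0.         398.56079376 194.75083381]
 [  0.           0.           1.        ]] [[-0.48289128 -0.472629    0.73718236  1.27135444]
 [ 0.87567321 -0.25723742  0.40868733  0.41456429]
 [-0.00352659  0.8428824   0.53808627  0.62958489]
 [ 0.          0.          0.          1.        ]]
['pixels', 'z_map', 'K', 'world_from_camera'] [[352.78555356   0.         251.00552872]
 [  0.         352.78555356 192.06145231]
 [  0.           0.           1.        ]] [[ 0.02682622  0.99146354 -0.12759465  0.47759726]
 [-0.99960025  0.02546585 -0.01228132  0.00443244]
 [-0.00892717  0.12787311  0.99175036  0.83871994]
 [ 0.          0.          0.          1.        ]]
```

View pics/scene0.png

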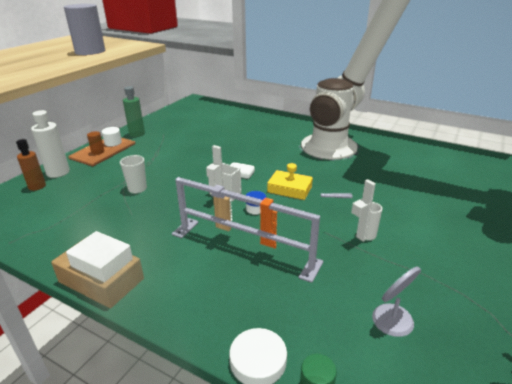

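View pics/top0.png

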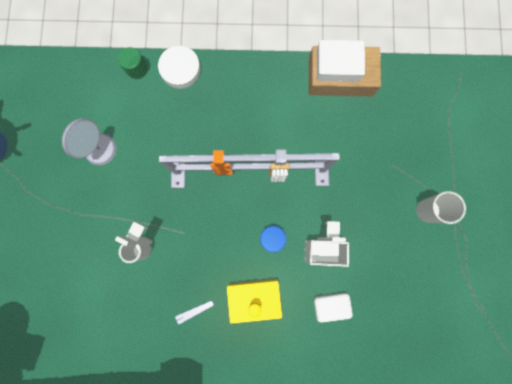

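The scene view shows the beaker at about (368,215) and the comb (268,222). The brush is at (222,205) and the rack spans (180,185)-(315,220). In the top view the beaker is at (130,250) with its hook to (136,230), the comb at (219,160), the brush at (280,165) and the bar along row 157.

```bash
cat > m.py <<'E'
from h import *
t=dict(np.load("top0.npz"));s=dict(np.load("scene0.npz"));A=cloud(t);B=cloud(s)
for n,C,c in(("top",A,t),("scene",B,s)):
    p=c["pixels"].astype(int);ok=c["z_map"]>0
    def st(l,m):
        m=m&ok;q=C[m]
        if len(q): print(n,l,len(q),"med",np.round(np.median(q,0),4),"lo",np.round(np.percentile(q,2,0),4),"hi",np.round(np.percentile(q,98,0),4))
    X,Y,Z=C[...,0],C[...,1],C[...,2]
    tab=(X<.75)&(X>.2)&(abs(Y)<.55)
    st("table",tab&(abs(Z)<.015))
    white=(p.min(-1)>110)&(p.max(-1)-p.min(-1)<40)
    bk=tab&(Y>.2)&(Y<.45)&(X>.25)&(X<.5)&(Z>.01)
    for a,b in((.03,.07),(.07,.095),(.1,.125),(.125,.15),(.15,.18)): st(f"beaker {a}-{b}",bk&(Z>a)&(Z<b))
    near=(X>.45)&(X<.65)&(Y>-.25)&(Y<.28)
    for a,b in((.05,.08),(.135,.16),(.16,.2)): st(f"rack {a}-{b}",near&(Z>a)&(Z<b))
    og=near&(p[...,0]>170)&(p[...,1]<120)&(p[...,2]<80)
    st("comb",og&(Z>.02))
    br=near&(Z>.02)&(p[...,0]-p[...,2]>30)&(p[...,1]>110)
    st("brush",br)
    q=C[near&ok&(Z>.135)&(Z<.175)&~og&~br]
    if len(q):
        for y0 in np.arange(-.22,.25,.04):
            k=q[(q[:,1]>y0)&(q[:,1]<y0+.04)]
            if len(k): print("  bar",round(y0+.02,2),len(k),np.round(np.median(k,0),4),"zmax",round(np.percentile(k[:,2],95),4))
E
python3 m.py; python3 - <<'E'
from h import *
t=cv2.imread("pics/top0.png");s=cv2.imread("pics/scene0.png")
a=cv2.resize(t[130:270,100:350],None,fx=3,fy=3,interpolation=2)[:,:750]
cv2.imwrite("pics/c1.png",a)
E
```

```text
top table 99796 med [ 0.4505 -0.0006 -0.0006] lo [ 0.2088 -0.5304 -0.0035] hi [0.7379 0.5295 0.0032]
top beaker 0.03-0.07 227 med [0.4409 0.262  0.0501] lo [0.4217 0.2447 0.0313] hi [0.4678 0.2867 0.0693]
top beaker 0.07-0.095 163 med [0.4384 0.2547 0.0825] lo [0.4194 0.2389 0.0705] hi [0.4931 0.2877 0.0919]
top beaker 0.1-0.125 222 med [0.4813 0.2464 0.1144] lo [0.4599 0.2321 0.1023] hi [0.4985 0.2625 0.1219]
top beaker 0.125-0.15 39 med [0.4644 0.2471 0.1375] lo [0.4564 0.2434 0.1261] hi [0.4718 0.2625 0.1491]
top beaker 0.15-0.18 79 med [0.4644 0.2545 0.1636] lo [0.4569 0.2442 0.1517] hi [0.4717 0.2659 0.1664]
top rack 0.05-0.08 881 med [0.6324 0.0157 0.0644] lo [ 0.4539 -0.193   0.0523] hi [0.6459 0.247  0.0774]
top rack 0.135-0.16 1436 med [0.6343 0.0248 0.1495] lo [ 0.4681 -0.154   0.1394] hi [0.647  0.2458 0.1553]
top rack 0.16-0.2 115 med [0.4699 0.2458 0.1641] lo [ 0.4588 -0.1673  0.1619] hi [0.4812 0.2653 0.1665]
top comb 68 med [0.6227 0.0809 0.0964] lo [0.6218 0.0624 0.0407] hi [0.6238 0.0964 0.1542]
top brush 326 med [0.626  0.0705 0.1259] lo [ 0.619  -0.0616  0.0311] hi
[... 1609 characters left out ...]
0407] hi [0.6484 0.1003 0.1559]
scene brush 434 med [ 0.6311 -0.0358  0.0959] lo [ 0.6227 -0.0593  0.0342] hi [0.6435 0.0911 0.1554]
  bar -0.16 151 [ 0.4819 -0.1506  0.1496] zmax 0.1653
  bar -0.12 87 [ 0.6448 -0.1191  0.1496] zmax 0.1517
  bar -0.08 93 [ 0.6437 -0.0804  0.15  ] zmax 0.1519
  bar -0.04 103 [ 0.6415 -0.0353  0.1529] zmax 0.1557
  bar 0.0 103 [6.408e-01 4.000e-04 1.492e-01] zmax 0.1516
  bar 0.04 106 [0.6389 0.0409 0.1496] zmax 0.1517
  bar 0.08 92 [0.6403 0.0858 0.1476] zmax 0.1517
  bar 0.12 118 [0.6362 0.1199 0.1493] zmax 0.1517
  bar 0.16 128 [0.6341 0.1601 0.1496] zmax 0.1515
  bar 0.2 88 [0.6331 0.1924 0.1467] zmax 0.1514
  bar 0.24 73 [0.466  0.2533 0.1535] zmax 0.1657
```

View pics/c1.png

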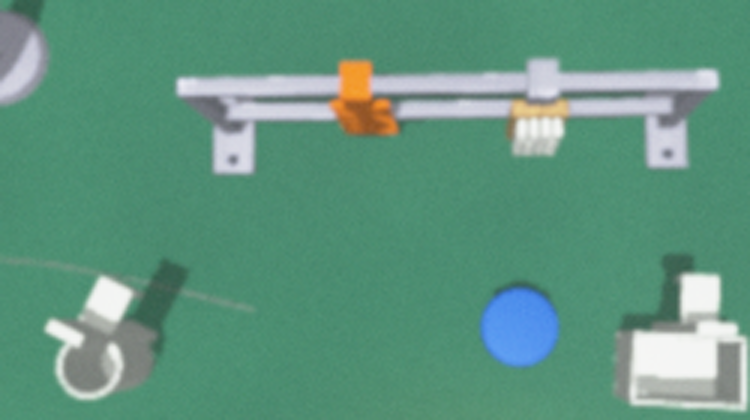

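```bash
cat > m2.py <<'E'
from h import *
import sys
from scipy.optimize import least_squares
def run(C,c,n):
    p=c["pixels"].astype(int);ok=c["z_map"]>0;X,Y,Z=C[...,0],C[...,1],C[...,2]
    near=ok&(X>.58)&(X<.68)&(abs(Y)<.22)
    top=near&(Z>.1475)&(Z<.152)
    q=C[top]; q=q[(abs(q[:,1]-.08)>.03)&(abs(q[:,1]+.04)>.03)&(abs(q[:,1])<.17)]
    k=np.polyfit(q[:,1],q[:,0],1); d=q[:,0]-np.polyval(k,q[:,1])
    mid=(np.percentile(d,3)+np.percentile(d,97))/2
    print(n,"bar x=%.4f%+.4f y, mid off %.4f halfw %.4f"%(k[1],k[0],mid,np.ptp(np.percentile(d,[3,97]))/2),"ends",C[near&(Z>.14)][:,1].min(),C[near&(Z>.14)][:,1].max())
    yaw=np.arctan(-k[0]); print("yaw",np.degrees(yaw))
    U=(X-k[1]-mid)*np.cos(yaw)+Y*np.sin(yaw); V=-(X-k[1]-mid)*np.sin(yaw)+Y*np.cos(yaw)
    nb=near&(V>-.12)&(V<.15)
    for l,m in(("above bar",nb&(Z>.1525)),("front body",nb&(Z>.03)&(Z<.13)&((U<-.008)|((Z>.08)&(U<.02))))):
        for s,sel in(("comb",V>.03),("brush",V<0.0)):
            v=V[m&sel];u=U[m&sel];z=Z[m&sel]
            if len(v)>3: print(n,l,s,len(v),"v %.4f..%.4f"%tuple(np.percentile(v,[1,99])),"u %.4f..%.4f"%tuple(np.percentile(u,[1,99])),"z %.3f..%.3f"%tuple(np.percentile(z,[1,99])))
    bk=ok&(Y>.2)&(Y<.32)&(X>.38)&(X<.53)
    tab=C[bk&(Z>.1575)];roof=C[bk&(Z>.110)&(Z<.119)];rim=C[bk&(Z>.079)&(Z<.0875)]
    rr,(w,h),a=[x for x in cv2.minAreaRect((roof[:,:2]*1000).astype(np.float32))]
    print(n,"roof rect",rr,w,h,a);print(n,"tab rect",cv2.minAreaRect((tab[:,:2]*1000).astype(np.float32)),len(tab))
    def f(P):
        ox,oy,t=P
        def loc(q):
            d=q[:,:2]-[ox,oy];return d[:,0]*np.cos(t)+d[:,1]*np.sin(t),-d[:,0]*np.sin(t)+d[:,1]*np.cos(t)
        def box(q,x0,x1,y):
            a,b=loc(q);return [np.maximum(0,x0-a)+np.maximum(0,a-x1),np.maximum(0,abs(b)-y)]+[np.array([(a.min()+a.max()-x0-x1)*2,(b.max()+b.min())*2])]
        a,b=loc(rim);m=a<.018
        rad=np.hypot(a,b)-.022
        return np.concatenate(box(tab,.022,.030,.012)+box(roof,.030,.062,.012)+[np.where(m,np.maximum(0,abs(rad)-.0015),0)])
    S=least_squares(f,[.44,.265,np.radians(-25)],loss="soft_l1",f_scale=.002)
    print(n,"beaker",S.x[:2],np.degrees(S.x[2]),S.cost)
if __name__=="__main__":
  for n in("top","scene"):
    c=dict(np.load(n+"0.npz"));run(cloud(c),c,n)
E
python3 m2.py
```

```text
top bar x=0.6361-0.0378 y, mid off -0.0001 halfw 0.0057 ends -0.16069979750850474 0.19704966797928333
yaw 2.16549269409538
top above bar comb 100 v 0.0703..0.0884 u -0.0110..0.0136 z 0.153..0.156
top above bar brush 113 v -0.0548..-0.0348 u -0.0106..0.0140 z 0.153..0.156
top front body comb 173 v 0.0594..0.0989 u -0.0114..-0.0068 z 0.031..0.127
top front body brush 310 v -0.0632..-0.0250 u -0.0311..-0.0075 z 0.039..0.127
top roof rect (480.1062927246094, 248.92190551757812) 25.032285690307617 37.614967346191406 64.346923828125
top tab rect ((464.55108642578125, 256.19342041015625), (23.907604217529297, 8.25014591217041), 65.56424713134766) 66
top beaker [0.44055572 0.26687454] -24.639657876250546 4.835393751938992e-05
scene bar x=0.6377-0.0392 y, mid off -0.0007 halfw 0.0062 ends -0.1585773205570173 0.20134587104388896
yaw 2.2468127511715825
scene above bar comb 72 v 0.0631..0.0918 u -0.0126..0.0146 z 0.153..0.156
scene above bar brush 61 v -0.0534..-0.0327 u -0.0118..0.0135 z 0.153..0.156
scene front body comb 349 v 0.0610..0.1012 u -0.0125..-0.0055 z 0.031..0.128
scene front body brush 351 v -0.0613..-0.0219 u -0.0319..-0.0052 z 0.034..0.128
scene roof rect (481.7030944824219, 251.093505859375) 24.924959182739258 39.008209228515625 67.10335540771484
scene tab rect ((465.5119323730469, 258.7674560546875), (23.822914123535156, 10.58899974822998), 70.88477325439453) 52
scene beaker [0.44136133 0.26899914] -23.641624423602238 6.200463342858592e-05
```

Units first: turns go in shares of pi/2 rad. So 64 degrees / 90 = 0.7111.

Call:
hand_motion:
  steps: {"finger_gap":[1, 1, 1, 1, 1, 1, 1, 1], "sx":[0.05, 0.1, 0.14, 0.18, 0.22, 0.25, 0.28, 0.31], "sy":[0.03, 0.065, 0.095, 0.12, 0.145, 0.165, 0.185, 0.205], "sz":[0, 0, 0, 0, 0, 0, 0, 0], "drx":[0, 0, 0, 0, 0, 0, 0, 0], "dry":[0, 0, 0, 0, 0, 0, 0, 0], "drz":[0.0889, 0.1778, 0.2667, 0.3556, 0.4444, 0.5333, 0.6222, 0.7111]}

```text
time_s: 0.9
tcp_pos: [0.4114, 0.3203, 0.2223]
ee_rot: [[0.177, -0.984, -0.0], [-0.984, -0.177, -0.0], [0.0, 0.001, -1.0]]
wrist_force: [0.3, 0.3, -0.5]
gripper_width: 1.001
gripper_force: 0.0
```

```bash
cat >> h.py <<'E'
from scipy.spatial.transform import Rotation as Ro
def go(pos,yawx):
    "shift and turn in tool axes from measured pose to pos, tool down with tool x at yawx deg"
    s=r.sense();R=s["ee_rot"];t=np.radians(yawx)
    G=np.array([[np.cos(t),np.sin(t),0],[np.sin(t),-np.cos(t),0],[0,0,-1]])
    print("d",np.round(R.T@(np.array(pos)-s["tcp_pos"]),4),"rv",np.round(Ro.from_matrix(R.T@G).as_rotvec(degrees=True),2),"tcp",np.round(s["tcp_pos"],4),"j",np.round(s["joints"],1),"t",s["time_s"],"F",np.round(s["wrist_force"],1),"g",s["gripper_width"],s["gripper_force"])
E
python3 -c "
from h import *
go([.4647,.2573,.22],-114.2)"
```

```text
d [ 0.0714 -0.0413  0.0023] rv [ 2.000e-02 -2.000e-02  3.437e+01] tcp [0.4114 0.3203 0.2223] j [ 55.7  12.  -13.9  -0.  -64.1 -45.6] t 0.9 F [ 0.3  0.3 -0.5] g 1.000852897139374 0.0
```

In the tool's units: 34.4 degrees / 90 = 0.3822.

Call:
hand_motion:
  steps: {"finger_gap":[1, 1, 1, 1, 1, 1, 1], "sx":[0.02, 0.035, 0.055, 0.0714, 0.0714, 0.0714, 0.0714], "sy":[-0.01, -0.02, -0.03, -0.0413, -0.0413, -0.0413, -0.0413], "sz":[0, 0, 0, 0, 0, 0, 0], "drx":[0, 0, 0, 0, 0, 0, 0], "dry":[0, 0, 0, 0, 0, 0, 0], "drz":[0.0889, 0.1778, 0.2667, 0.3556, 0.3822, 0.3822, 0.3822]}

```text
time_s: 1.6
tcp_pos: [0.4641, 0.2594, 0.2222]
ee_rot: [[-0.404, -0.915, -0.001], [-0.915, 0.404, -0.0], [0.001, 0.0, -1.0]]
wrist_force: [-1.0, 1.0, -0.3]
gripper_width: 0.998
gripper_force: 0.0
```

```bash
python3 -c "
from h import *
go([.4647,.2573,.122],-114.2)
c=r.capture('scene');im=c['pixels'][110:270,290:450,::-1];cv2.imwrite('pics/s1.png',cv2.resize(im,None,fx=3,fy=3))"
```

```text
d [ 0.0017 -0.0014  0.1002] rv [ 0.02 -0.03  0.4 ] tcp [0.4641 0.2594 0.2222] j [ 46.7  13.  -12.6  -0.  -64.4 -70.5] t 1.6 F [-1.   1.  -0.3] g 0.9981550635244109 0.0
```

View pics/s1.png

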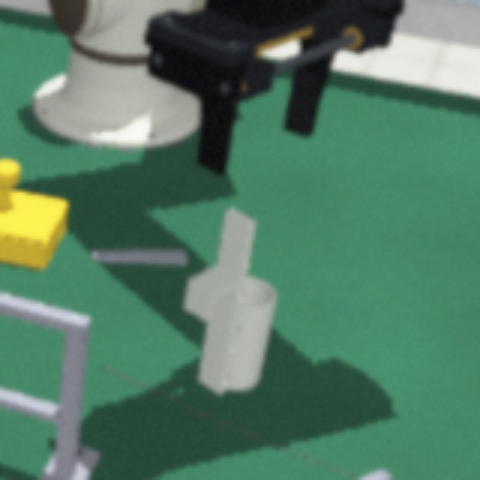

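The crop shows the open fingers above the beaker (tips at about (215,160) and (300,130) in the crop), straddling the tab line at (235,240). I'll go down and grip.

In the tool's units: 0.4 degrees / 90 = 0.0044.

Call:
hand_motion:
  steps: {"finger_gap":[1, 1, 1, 1, 0, 0, 0, 0], "sx":[0.0017, 0.0017, 0.0017, 0.0017, 0.0017, 0.0017, 0.0017, 0.0017], "sy":[-0.0014, -0.0014, -0.0014, -0.0014, -0.0014, -0.0014, -0.0014, -0.0014], "sz":[0.04, 0.075, 0.1, 0.1, 0.1, 0.1, 0.1, 0.1], "drx":[0, 0, 0, 0, 0, 0, 0, 0], "dry":[0, 0, 0, 0, 0, 0, 0, 0], "drz":[0.0044, 0.0044, 0.0044, 0.0044, 0.0044, 0.0044, 0.0044, 0.0044]}

```text
time_s: 2.45
tcp_pos: [0.4654, 0.2579, 0.1238]
ee_rot: [[-0.411, -0.912, 0.002], [-0.912, 0.411, 0.002], [-0.002, -0.001, -1.0]]
wrist_force: [-0.1, -0.5, 0.3]
gripper_width: 0.72
gripper_force: 0.0
```

Call:
hand_motion:
  steps: {"finger_gap":[0, 0, 0, 0], "sx":[0, 0, 0, 0], "sy":[0, 0, 0, 0], "sz":[0, 0, 0, 0], "drx":[0, 0, 0, 0], "dry":[0, 0, 0, 0], "drz":[0, 0, 0, 0]}

```text
time_s: 2.85
tcp_pos: [0.465, 0.2574, 0.1226]
ee_rot: [[-0.411, -0.912, 0.0], [-0.912, 0.411, -0.0], [0.0, -0.0, -1.0]]
wrist_force: [0.3, 0.1, 0.4]
gripper_width: 0.356
gripper_force: 0.0
```

```bash
python3 -c "
from h import *
go([.4647,.2573,.122],-114.2)"
```

```text
d [0.0002 0.0002 0.0006] rv [-0.   -0.   -0.06] tcp [0.465  0.2574 0.1226] j [ 46.5  18.6 -20.7   0.  -50.7 -70.7] t 2.85 F [0.3 0.1 0.4] g 0.355956002270744 0.0
```

Call:
hand_motion:
  steps: {"finger_gap":[0, 0, 0, 0, 0, 0], "sx":[0, 0, 0, 0, 0, 0], "sy":[0, 0, 0, 0, 0, 0], "sz":[0, 0, 0, 0, 0, 0], "drx":[0, 0, 0, 0, 0, 0], "dry":[0, 0, 0, 0, 0, 0], "drz":[0, 0, 0, 0, 0, 0]}

```text
time_s: 3.45
tcp_pos: [0.4649, 0.2574, 0.1225]
ee_rot: [[-0.411, -0.912, -0.0], [-0.912, 0.411, -0.0], [0.0, 0.0, -1.0]]
wrist_force: [-0.2, 0.4, -0.9]
gripper_width: 0.091
gripper_force: 30.0
```

The grip reads 30 N at a width of 7.9 mm, which matches the 8 mm tab. I'll lift, swing to in front of the gap, and turn square to the rack.

In the tool's units: -22.5 degrees / 90 = -0.25.

Call:
hand_motion:
  steps: {"finger_gap":[0, 0, 0, 0, 0, 0, 0, 0], "sx":[0, 0, 0, 0.03, 0.065, 0.1, 0.135, 0.165], "sy":[0, 0, 0, -0.024, -0.051, -0.079, -0.107, -0.13], "sz":[-0.02, -0.055, -0.09, -0.09, -0.09, -0.09, -0.09, -0.09], "drx":[0, 0, 0, 0, 0, 0, 0, 0], "dry":[0, 0, 0, 0, 0, 0, 0, 0], "drz":[0, 0, 0, -0.0444, -0.1, -0.15, -0.2, -0.25]}

```text
time_s: 4.25
tcp_pos: [0.5155, 0.0515, 0.2123]
ee_rot: [[-0.028, -1.0, -0.001], [-1.0, 0.028, -0.0], [0.0, 0.001, -1.0]]
wrist_force: [0.9, 0.4, -1.7]
gripper_width: 0.089
gripper_force: 30.0
```

```bash
python3 -c "
from h import *
go([.5259,.0146,.2125],-87.8)"
```

```text
d [ 0.0366 -0.0114 -0.0002] rv [ 0.03 -0.01 -3.8 ] tcp [0.5155 0.0515 0.2123] j [ 23.7  12.1 -15.3  -0.  -62.6 -25.3] t 4.25 F [ 0.9  0.4 -1.7] g 0.08918322036559796 30.001549422740936
```

In the tool's units: -3.8 degrees / 90 = -0.0422.

Call:
hand_motion:
  steps: {"finger_gap":[0, 0, 0, 0, 0], "sx":[0.018, 0.037, 0.037, 0.037, 0.037], "sy":[-0.005, -0.0114, -0.0114, -0.0114, -0.0114], "sz":[0, 0, 0, 0, 0], "drx":[0, 0, 0, 0, 0], "dry":[0, 0, 0, 0, 0], "drz":[-0.0222, -0.0422, -0.0422, -0.0422, -0.0422]}

```text
time_s: 4.75
tcp_pos: [0.5257, 0.0168, 0.2123]
ee_rot: [[0.036, -0.999, -0.0], [-0.999, -0.036, 0.0], [-0.0, 0.0, -1.0]]
wrist_force: [-0.3, 0.9, -1.8]
gripper_width: 0.086
gripper_force: 30.0
```

```bash
cat > m3.py <<'E'
from h import *
import sys
tag=sys.argv[1]
# beaker tab/roof in rack coords
for n in("top","scene"):
    c=r.capture(n);C=cloud(c);cv2.imwrite(f"pics/{n}_{tag}.png",c["pixels"][:,:,::-1])
    x0,t=((.636,np.radians(2.2)) if n=="top" else (.637,np.radians(2.2)))
    X,Y,Z=C[...,0],C[...,1],C[...,2]
    U=(X-x0)*np.cos(t)+Y*np.sin(t);V=-(X-x0)*np.sin(t)+Y*np.cos(t);p=c["pixels"].astype(int)
    w=(p.min(-1)>90)&(p.max(-1)-p.min(-1)<40)
    m=w&(c["z_map"]>0)&(U>-.2)&(U<.05)&(V>-.015)&(V<.055)
    for a in np.arange(.04,.24,.02):
        k=m&(Z>a)&(Z<a+.02)
        if k.sum()>15: print(n,"%.2f"%a,k.sum(),"U",np.round(np.percentile(U[k],[2,98]),4),"V",np.round(np.percentile(V[k],[2,98]),4))
    nb=(c["z_map"]>0)&(Z>.1525)&(Z<.158)&(abs(U)<.02)
    for s,sel in(("comb",(V>.05)&(V<.12)),("brush",(V<-.02)&(V>-.08))):
        v=V[nb&sel]
        if len(v): print(n,s,len(v),np.round(np.percentile(v,[2,98]),4))
E
python3 m3.py a; python3 -c "
from h import *
go([.6218,.0184,.2125],-87.8)"
```

```text
top 0.08 28 U [-0.1528 -0.1466] V [0.0077 0.0286]
top 0.16 34 U [-0.157 -0.146] V [0.0014 0.0321]
scene 0.06 131 U [-0.0056  0.0066] V [-0.0136  0.054 ]
scene 0.08 44 U [-0.1329 -0.1046] V [0.0127 0.0428]
scene 0.10 116 U [-0.1346 -0.1046] V [0.0121 0.0438]
scene 0.12 115 U [-0.1332 -0.1046] V [0.0118 0.044 ]
scene 0.14 296 U [-0.1386  0.0067] V [-0.0124  0.0531]
scene 0.16 157 U [-0.1587 -0.0753] V [0.0159 0.0448]
scene 0.18 112 U [-0.1127 -0.0724] V [0.01   0.0343]
scene 0.20 125 U [-0.1115 -0.074 ] V [0.0099 0.0346]
scene 0.22 22 U [-0.1117 -0.0995] V [0.0327 0.0345]
scene comb 72 [0.0713 0.0915]
scene brush 59 [-0.0534 -0.0333]
d [ 0.0021 -0.096  -0.    ] rv [ 0.01  0.01 -0.1 ] tcp [0.5258 0.017  0.2125] j [ 19.5  12.9 -14.3  -0.  -62.9 -17.4] t 4.85 F [-0.6 -0.7 -2.2] g 0.0886275326769055 29.998792097903788
```

View pics/scene_a.png

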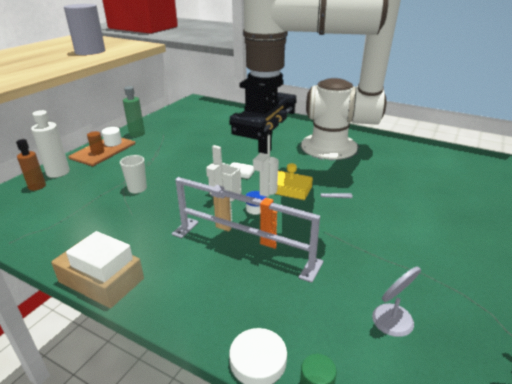

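The beaker is held upright at about (265,172), in front of the gap between the brush (222,205) and comb (268,222). Its measured position is within 2 mm of plan. I'll go over the bar.

Call:
hand_motion:
  steps: {"finger_gap":[0, 0, 0, 0, 0, 0], "sx":[0.0022, 0.0022, 0.0022, 0.0022, 0.0022, 0.0022], "sy":[-0.03, -0.06, -0.085, -0.0955, -0.0955, -0.0955], "sz":[0, 0, 0, 0, 0, 0], "drx":[0, 0, 0, 0, 0, 0], "dry":[0, 0, 0, 0, 0, 0], "drz":[0, 0, 0, 0, 0, 0]}

```text
time_s: 5.45
tcp_pos: [0.6205, 0.0178, 0.2122]
ee_rot: [[0.036, -0.999, -0.002], [-0.999, -0.036, 0.0], [-0.0, 0.002, -1.0]]
wrist_force: [-0.1, 0.6, -1.7]
gripper_width: 0.092
gripper_force: 30.0
```

```bash
python3 m3.py b; python3 -c "
from h import *
go([.6218,.0184,.1655],-87.8)"
```

```text
top 0.08 141 U [-0.0425 -0.0234] V [0.0008 0.0334]
top 0.10 37 U [-0.038  -0.0222] V [-0.001   0.0346]
top 0.12 45 U [-0.0387 -0.0216] V [-0.0009  0.0361]
top 0.14 27 U [-0.0447 -0.0238] V [-0.0007  0.0371]
top 0.16 52 U [-0.0551 -0.029 ] V [-0.0023  0.0382]
top comb 97 [0.0703 0.0883]
top brush 99 [-0.0546 -0.035 ]
scene 0.06 140 U [-0.0071  0.0065] V [-0.0138  0.0535]
scene 0.08 56 U [-0.0454 -0.0103] V [0.0104 0.0404]
scene 0.10 120 U [-0.0387 -0.0108] V [0.0076 0.04  ]
scene 0.12 51 U [-0.0403 -0.0109] V [0.0081 0.0408]
scene 0.14 315 U [-0.061   0.0066] V [-0.0121  0.0524]
scene 0.16 185 U [-0.0635  0.0186] V [0.0098 0.0415]
scene 0.18 126 U [-0.0151  0.0215] V [0.0079 0.0316]
scene 0.20 150 U [-0.0186  0.0207] V [0.0083 0.0315]
scene 0.22 29 U [-0.0188 -0.0034] V [0.0084 0.0313]
scene comb 69 [0.0717 0.0914]
scene brush 62 [-0.0526 -0.0327]
d [-0.0008 -0.0014  0.0473] rv [ 0.02  0.01 -0.14] tcp [0.6204 0.0176 0.2128] j [ 16.5  22.   -1.   -0.  -67.  -14.5] t 5.55 F [ 0.2 -1.1 -1.6] g 0.08592923277721193 29.998647635802627
```

Call:
hand_motion:
  steps: {"finger_gap":[0, 0, 0, 0, 0, 0, 0, 0], "sx":[0, 0, 0, 0, 0, 0, 0, 0], "sy":[0, 0, 0, 0, 0, -0.003, -0.004, -0.004], "sz":[0.012, 0.025, 0.038, 0.046, 0.046, 0.046, 0.048, 0.049], "drx":[0, 0, 0, 0, 0, 0, 0, 0], "dry":[0, 0, 0, 0, 0, 0, 0, 0], "drz":[0, 0, 0, 0, 0, 0, 0, 0]}

```text
time_s: 6.35
tcp_pos: [0.6254, 0.0175, 0.1638]
ee_rot: [[0.035, -0.999, -0.0], [-0.999, -0.035, -0.0], [0.0, 0.0, -1.0]]
wrist_force: [-2.6, -0.8, -0.7]
gripper_width: 0.091
gripper_force: 30.0
```

```bash
python3 m3.py c; python3 -c "
from h import *
go([.6258,.0184,.1625],-87.8)"
```

```text
top 0.04 149 U [-0.0396 -0.0181] V [0.0002 0.034 ]
top 0.06 37 U [-0.0356 -0.017 ] V [-0.0017  0.0356]
top 0.08 24 U [-0.0447 -0.0192] V [-0.0025  0.0363]
top 0.10 16 U [-0.0502 -0.0222] V [-0.0024  0.0364]
top 0.12 40 U [-0.0518 -0.0263] V [-0.0031  0.0381]
top comb 104 [0.0703 0.0883]
top brush 110 [-0.0548 -0.0349]
scene 0.04 65 U [-0.0422  0.0051] V [-0.0085  0.0435]
scene 0.06 253 U [-0.0405  0.006 ] V [-0.0114  0.0531]
scene 0.08 131 U [-0.0403 -0.0053] V [0.0069 0.0413]
scene 0.10 137 U [-0.0574 -0.0051] V [0.0095 0.0411]
scene 0.12 96 U [-0.0575  0.0264] V [0.0089 0.0331]
scene 0.14 283 U [-0.0086  0.026 ] V [-0.0125  0.0528]
scene 0.16 21 U [-0.014  -0.0022] V [0.0278 0.0316]
scene 0.18 24 U [-0.0131 -0.0047] V [0.0282 0.0314]
scene comb 70 [0.0719 0.0915]
scene brush 64 [-0.0535 -0.033 ]
d [-0.0009 -0.0005  0.0011] rv [ 0.    0.   -0.17] tcp [0.6254 0.0175 0.1636] j [ 16.4  24.7  -4.3  -0.  -61.1 -14.4] t 6.45 F [-1.2 -0.9 -1.5] g 0.09173333121632238 29.99861725140363
```

View pics/scene_c.png

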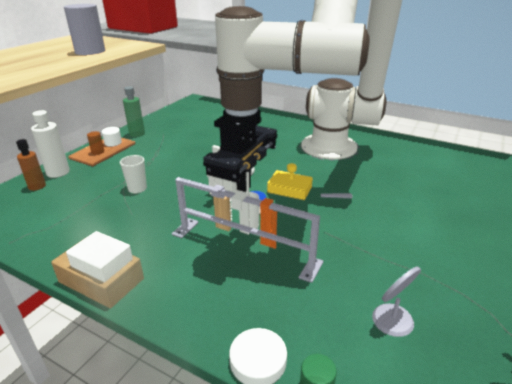

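The beaker is between brush and comb at about (250,210), with its lip behind the bar and both neighbours unmoved. I'll set it down and release.

Call:
hand_motion:
  steps: {"finger_gap":[0, 0, 0, 0], "sx":[0, 0, 0, 0], "sy":[0, 0, 0, 0], "sz":[0.001, 0.002, 0.002, 0.002], "drx":[0, 0, 0, 0], "dry":[0, 0, 0, 0], "drz":[0, 0, 0, 0]}

```text
time_s: 6.85
tcp_pos: [0.6254, 0.0175, 0.1625]
ee_rot: [[0.036, -0.999, 0.0], [-0.999, -0.036, -0.0], [0.0, -0.0, -1.0]]
wrist_force: [-4.6, -0.2, 6.3]
gripper_width: 0.091
gripper_force: 30.0
```

Call:
hand_motion:
  steps: {"finger_gap":[0.4, 0.4, 0.4, 0.4, 0.4, 0.4, 0.4, 0.4], "sx":[0, 0, 0, 0, 0, 0, 0, 0], "sy":[0, 0, 0, 0, 0, 0, 0, 0], "sz":[0, 0, 0, 0, 0, 0, 0, 0], "drx":[0, 0, 0, 0, 0, 0, 0, 0], "dry":[0, 0, 0, 0, 0, 0, 0, 0], "drz":[0, 0, 0, 0, 0, 0, 0, 0]}

```text
time_s: 7.65
tcp_pos: [0.6255, 0.0176, 0.1615]
ee_rot: [[0.036, -0.999, 0.0], [-0.999, -0.036, 0.0], [-0.0, -0.0, -1.0]]
wrist_force: [-0.3, -0.3, 0.8]
gripper_width: 0.398
gripper_force: 0.0
```

The force was 6 N upward at set-down and the fingers are now free, so I'll retreat straight up.

Call:
hand_motion:
  steps: {"finger_gap":[0.4, 0.4, 0.4, 0.4, 0.4, 0.4, 0.4, 0.4], "sx":[0, 0, 0, 0, 0, 0, 0, 0], "sy":[0, 0, 0, 0.03, 0.07, 0.11, 0.15, 0.15], "sz":[-0.02, -0.05, -0.08, -0.11, -0.12, -0.12, -0.12, -0.12], "drx":[0, 0, 0, 0, 0, 0, 0, 0], "dry":[0, 0, 0, 0, 0, 0, 0, 0], "drz":[0, 0, 0, 0, 0, 0, 0, 0]}

```text
time_s: 8.45
tcp_pos: [0.4712, 0.0115, 0.2824]
ee_rot: [[0.036, -0.999, -0.0], [-0.999, -0.036, 0.001], [-0.001, 0.0, -1.0]]
wrist_force: [0.4, -0.4, 0.8]
gripper_width: 0.401
gripper_force: 0.0
```

```bash
python3 m3.py d; python3 - <<'E'
from h import *
a=cv2.imread("pics/scene_d.png")[150:290,160:340];b=cv2.imread("pics/top_d.png")[130:230,150:350]
cv2.imwrite("pics/f.png",np.vstack([cv2.resize(a,(432,336)),cv2.resize(b,(432,216))]))
E
```

```text
top 0.06 76 U [-0.0023  0.0057] V [-0.0134  0.0536]
top 0.12 22 U [-0.0143 -0.0136] V [0.007  0.0275]
top 0.14 293 U [-0.014   0.0248] V [-0.013   0.0529]
top 0.16 26 U [-0.0143 -0.0134] V [0.0051 0.0284]
top 0.18 36 U [-0.0141 -0.0133] V [0.0053 0.0278]
top 0.20 54 U [-0.014  -0.0074] V [0.0053 0.0274]
top comb 100 [0.0703 0.0884]
top brush 103 [-0.0547 -0.035 ]
scene 0.04 68 U [-0.041   0.0054] V [-0.0061  0.0487]
scene 0.06 247 U [-0.0382  0.0063] V [-0.0124  0.0506]
scene 0.08 138 U [-0.0392 -0.0056] V [0.0079 0.041 ]
scene 0.10 131 U [-0.0578 -0.0049] V [0.0109 0.041 ]
scene 0.12 104 U [-0.0572  0.0269] V [0.0088 0.0368]
scene 0.14 284 U [-0.0088  0.0262] V [-0.0134  0.0527]
scene 0.16 87 U [-0.0122 -0.0046] V [0.007  0.0311]
scene 0.18 87 U [-0.0123 -0.0052] V [0.0075 0.0314]
scene 0.20 42 U [-0.0147 -0.0058] V [0.0075 0.0307]
scene comb 72 [0.072  0.0918]
scene brush 63 [-0.0526 -0.0329]
```

View pics/f.png

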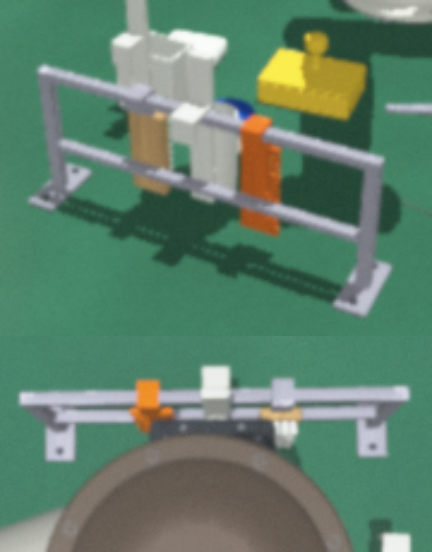

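The picture shows the beaker hanging flush on the top bar, its hook at (187,122), between brush and comb. Neither neighbour has moved, and the gripper is clear.

```bash
python3 -c "
from h import *
print(r.finish_job())"
```

```text
the job is handed in; nothing more can be done
None
```

The round beaker hangs by its hook on the top bar, flush and about mid-gap between the comb and the nail brush, neither of which moved; I handed the job in at about 8.5 s, with the gripper clear.

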